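# Find the full battery pack by weight and present it to the tester

## Task

Push the battery tester's open drawer fully home until it snaps shut. Then lift each of the two identical black battery packs clear of the table in turn to feel which is heavier, setting the lighter one back down flat where it lay, and finish holding the heavier pack level and still about 10 cm above the tester's green pad, centred over it and lined up lengthwise with it. The program ends while the gripper is still holding the pack up; leave the other things on the table where they are.

Things in the scene. Friction and masses are not known exactly. Their poses are not given: they have to be found in the camera images.
- tester: grey sheet-metal battery tester fixed on the table, 170 mm deep (x) and 110 mm wide (y), 60 mm high, with a flush black read-out strip beside the pad; origin at the centre of its underside; its x axis points to its back, y along its front, z up; the drawer opens towards its -x
- tester_pad (a point): centre of the upper face (63 mm above the table) of the green pad on the tester's top, 142 mm along the tester's x (front to back) and 62 mm along its y; the axes are the tester's, so the pad's length runs along x
- tester_drawer (a joint): how far the tester's drawer is open, m: 0 fully home, up to 0.1. It slides with 1.5 N of friction; over the last 13 mm it meets a ball detent (about 5 N to push over, crest at 5 mm); past the crest it moves home easily to its hard stop at 0 and the detent keeps it there
- drawer_pull (a point): middle of the outer face of the aluminium pull bar on the drawer's blue front: bar 80 mm long, 12 mm high, its centre 46 mm above the table, standing 10 mm out of the front (front plate 9 to 53 mm above the table); it moves with the drawer and its x axis points the way the drawer closes
- pack_a_centre (a point): centre (half-way up, 9.5 mm above its underside) of one of the two black laptop battery packs, a plain flat bar 46 x 130 x 19 mm lying loose on the table; its x axis runs across the 46 mm width, y along the 130 mm length, z up. Looks exactly like pack_b; one of the two is an emptied casing (0.09 to 0.13 kg), the other still has its cells (0.31 to 0.43 kg), and which is which changes from start to start
- pack_b_centre (a point): centre (half-way up, 9.5 mm above its underside) of one of the two black laptop battery packs, a plain flat bar 46 x 130 x 19 mm lying loose on the table; its x axis runs across the 46 mm width, y along the 130 mm length, z up. Looks exactly like pack_a; one of the two is an emptied casing (0.09 to 0.13 kg), the other still has its cells (0.31 to 0.43 kg), and which is which changes from start to start
- table_top (a point): a point on the upper face (height 0) of the white work table (work_table) that everything lies on; fixed, only for reference
- screw_dish: round metal screw dish, 77 mm wide and 15 mm high, loose bystander; origin under its centre
- spudger: thin black pry bar with blue ends, 9 x 118 x 7 mm, loose bystander; origin under its centre, length along its y
- fan: flat black cooling fan, 65 x 96 x 11 mm, loose bystander; origin under its centre, length along its y

How it is judged:
By the outcome, as a careful person would: the job done as asked, in the order asked, and still so for the second after the job is handed in, while the arm keeps its last pose, push and grip.
It also fails if it takes over 72 s, if anything falls off the work surface, if the arm or the gripper's body presses on something with over 40 N, if the wrist force passes 120 N, or if a joint passes its speed limit or range.

## Robot

A 6-joint arm with a two-finger parallel gripper is mounted at the origin on a cart in front of the work surface, level with it; the furniture and walls round the work are solid. World frame = base frame: x ahead of the robot, y to its left, z up, the work surface at z = 0. Lengths are in m, angles in rad, forces in N, time in s.
With the tool pointing down it reaches from about 0.375 to 0.9 m from the base axis. Payload 3.1 kg.
Tool frame: the origin (TCP) lies on the centre line of the jaws, within the pads' length; the fingertips stand 25 mm ahead of it and the grasp point (between the pads) lies 6 mm ahead of it (robot.nose_length is the y of the fingertips in the tool frame, in m); y points along the fingers, z is the direction in which the jaws open and shut, and the axes are right-handed (so a half turn about y gives the same grasp; the last joint's range is limited). The gripper opens to 87 mm and grips with 3 to 60 N. Pads are 19 mm wide; open, the fingers measure 117 mm over their backs; the gripper's body (75 mm by 190 mm) begins 51 mm behind the grasp point.
Start: joints at [0.98, 0.527, 1.433, -0, 1.181, -0.178], TCP at [0.251, 0.572, 0.248] pointing down, gripper open.
Joint ranges: [-3.08, 3.08], [-0.75, 2.2], [0.22, 2.44], [-1.43, 4.57], [0, 2.65], [-2.85, 2.85]. Speed limits (rad/s): [2.79, 2.79, 3.14, 3.14, 3.14, 3.14].

## Interface

Orientations are given as a unit quaternion [x, y, z, w].
In Python, from rig import robot, eyes, ticket gives the robot as it stands.
- The arm moves only by the tool play_rows, never from a script. Its argument "series" is a list of rows, each a list of 7 numbers: the opening, from 0 (shut) to 1 (fully open), then the shift along the tool's x, y, z scaled (see below), then the turn, a rotation vector about the tool's x, y, z scaled (see below). In form: [[claw, dx, dy, dz, ax, ay, az], ...]. A call has 1 to 12 rows; each row shifts and turns the commanded pose from where the row before left it, along the tool's axes as they then stand; what a row does not reach is not made up. The controller multiplies each number of a shift by 100 mm and each number of a turn by 180 degrees. A row lasts 1/12 s, in which the tool goes at most 41.7 mm and 7.16 degrees, less where a joint would pass 70% of its speed; a pose out of reach is approached as far as the arm can. A call with a number of a shift or a turn outside -1 to 1 is refused whole. A call with a gripper value outside its range is refused whole. The fingers move at their own pace and stop on an object; "grip_force" is the grip in N (left out, the last holds). Time passes only in rows, so rows that do not move let the fingers close. It gives the time, the measured TCP pose, the force and the opening at its end, in the units of the state.
- robot.get_obs(): the state, without advancing time (a new reading comes with each control period).
- eyes.camera(name): name is "scene" or "top" or "wrist"; returns the picture (384x512x3 uint8, red, green, blue); there is no depth.
- eyes.camera_params(name): a dict with "K" (3x3 intrinsics, pixels), "D" ([k1, k2, p1, p2, k3] as OpenCV has them; the pictures are not rectified), "rvec" (rotation vector, rad) and "tvec" (3), from world to camera coordinates, as OpenCV has them. Camera axes: x right, y down, z forward; pixel columns grow to the right and rows downward; lengths in m; the calibration is good to about 2 mm. A picture is of the moment at which its call begins: read the wrist's pose just before it. camera_params takes no time and is no camera call; for the wrist camera it gives the pose at the moment of the call.
- ticket.hand_in(): hands the job in, once; it reports no verdict.
The state is a dict: "time": time; "q": joint angles; "joint_velocities": joint speeds; "joint_torque": joint torques, N m; "position": TCP position; "tool_rot": TCP orientation; "ft_force": force on the tool from outside, world axes, zero at the start; "moment": the same for the moment, N m; "grip_width": finger opening in m.
Only numpy, scipy, OpenCV 4.12 (cv2) and the standard library are available. Lean on these libraries where they do the work, as an engineer would, in place of code of your own. Each camera call takes 0.05 s, during which the arm holds its last target.

## Working session

There is one attempt and no reset: what is moved stays moved. The work goes in short steps, Python scripts to look and compute and a tool call to move; the robot and the scene stay as the last step left them, time stands still between calls to the robot, and variables do not carry over. Pictures are saved under pics/ and viewed, and the job is handed in when it is done.

Besides the shell and the picture viewer there is one more tool, called after ">>>" as name([rows], argument=value, ...), one row to a line, values as JSON. play_rows: Moves the arm, as the interface text tells. Its arguments: {"type":"object","properties":{"series":{"type":"array","items":{"type":"array","items":{"type":"number"}}},"grip_force":{"type":"number"}},"required":["series"]}

```bash
ls; mkdir -p pics; python3 - <<'E'
from rig import robot, eyes, ticket
import cv2
print(robot.get_obs())
for n in ("scene","top","wrist"):
    im=eyes.camera(n); cv2.imwrite(f"pics/{n}0.png",im[:,:,::-1]); p=eyes.camera_params(n); print(n,p)
E
```

```text
pics
{'time': 0.0, 'q': array([ 9.79491478e-01,  5.28455178e-01,  1.43389540e+00, -5.95209041e-05,
        1.18138163e+00, -1.78494098e-01]), 'joint_velocities': array([ 4.66471878e-05,  2.08956925e-03, -6.33133434e-04, -1.04533309e-03,
       -1.09430186e-03, -5.06921098e-04]), 'joint_torque': array([-1.05280436e-03, -4.40046859e+01, -1.76584375e+01,  6.31910353e-02,
        5.82615752e-02, -1.63862578e-04]), 'position': array([0.25034254, 0.57193544, 0.24658052]), 'tool_rot': array([ 0.69280734, -0.14517458,  0.14464261, -0.69139052]), 'ft_force': array([-0.8447354 ,  0.01284917, -0.13619823]), 'moment': array([-0.0225801 , -0.02942558, -0.0529142 ]), 'grip_width': 0.08671236892043646}
scene {'K': array([[419.00735684,   0.        , 252.797203  ],
       [  0.        , 419.00735684, 191.41013985],
       [  0.        ,   0.        ,   1.        ]]), 'D': array([-0.14528106,  0.        ,  0.        ,  0.        ,  0.        ]), 'rvec': array([ 2.11299512, -0.85992877,  0.41338725]), 'tvec': array([-0.17566014,  0.42501385,  0.46717025])}
top {'K': array([[476.46940776,   0.        , 251.67030428],
       [  0.        , 476.46940776, 191.64157259],
       [  0.        ,   0.        ,   1.        ]]), 'D': array([-0.16007374,  0.        ,  0.        ,  0.        ,  0.        ]), 'rvec': array([ 2.16711446, -2.15363397,  0.06230639]), 'tvec': array([0.30196551, 0.50262565, 1.06629029])}
wrist {'K': array([[272.13906973,   0.        , 254.5883547 ],
       [  0.        , 272.13906973, 189.4741278 ],
       [  0.        ,   0.        ,   1.        ]]), 'D': array([-0.02568023,  0.        ,  0.        ,  0.        ,  0.        ]), 'rvec': array([-2.41074352, -1.57734324, -0.23563443]), 'tvec': array([-0.62287394, -0.03613738,  0.39236746])}
```

View pics/scene0.png

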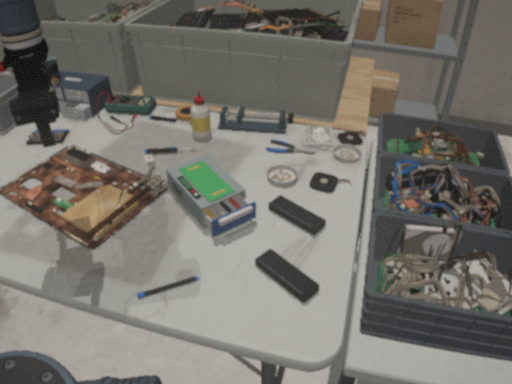

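View pics/top0.png

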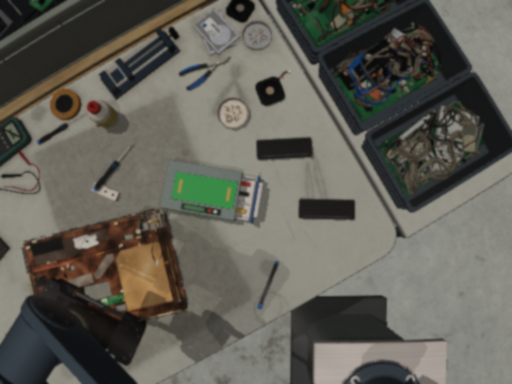

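View pics/wrist0.png

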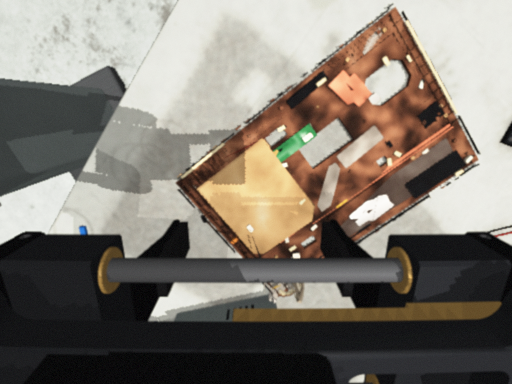

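The top view shows the tester at about (212,190) with its drawer open to the right at (250,198). The packs are at (284,148) and (327,209), and the arm is at lower left. I'll zoom in for corners.

```bash
python3 - <<'E'
import cv2
im=cv2.imread("pics/top0.png")
cv2.imwrite("pics/topz1.png",cv2.resize(im[130:230,150:280],None,fx=6,fy=6,interpolation=cv2.INTER_CUBIC))
cv2.imwrite("pics/topz2.png",cv2.resize(im[125:230,245:365],None,fx=5.5,fy=5.5,interpolation=cv2.INTER_CUBIC))
E
cat > h.py <<'E'
import numpy as np, cv2
from rig import robot, eyes, ticket
from scipy.spatial.transform import Rotation as R
def ray(cam,uv,z,p=None):
    p=p or eyes.camera_params(cam)
    n=cv2.undistortPoints(np.array(uv,float).reshape(-1,1,2),p["K"],p["D"]).reshape(-1,2)
    Rm=cv2.Rodrigues(p["rvec"])[0]; c=-Rm.T@p["tvec"]
    d=np.c_[n,np.ones(len(n))]@Rm
    return c+d*((z-c[2])/d[:,2])[:,None]
def proj(cam,P,p=None):
    p=p or eyes.camera_params(cam)
    return cv2.projectPoints(np.array(P,float).reshape(-1,1,3),p["rvec"],p["tvec"],p["K"],p["D"])[0].reshape(-1,2)
E
```

```text
(no output)
```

View pics/topz1.png

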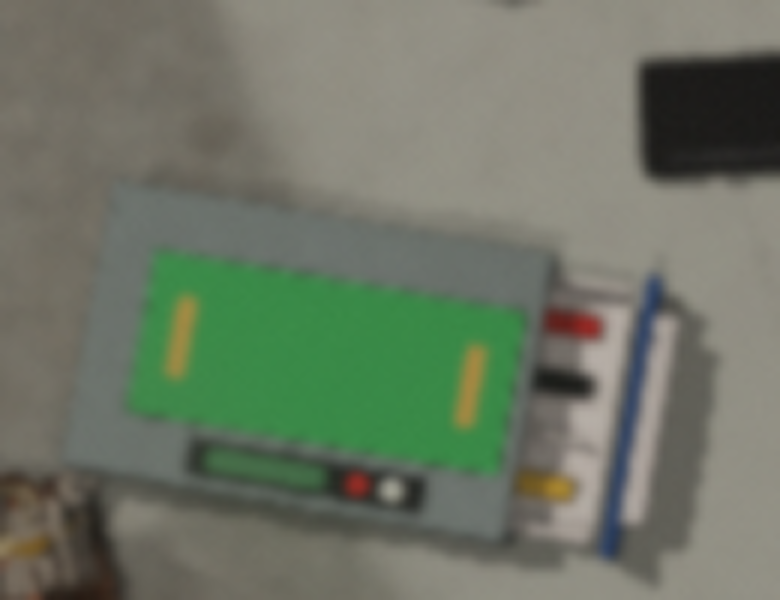

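View pics/topz2.png

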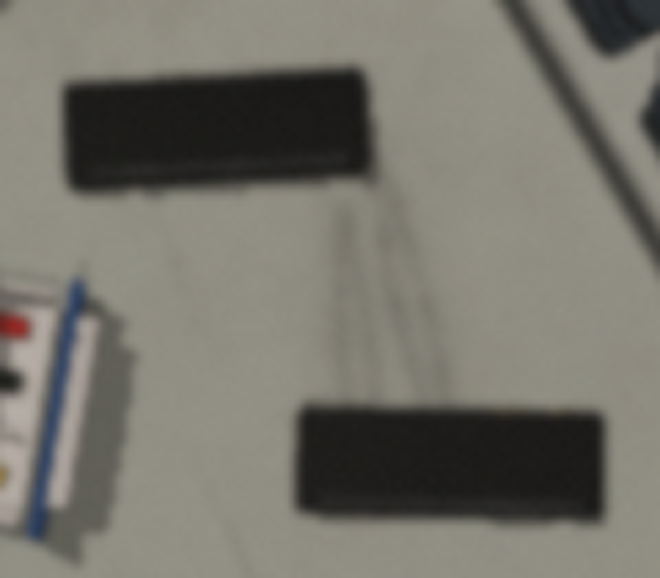

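```bash
cat > fit.py <<'E'
from h import *
from scipy.optimize import minimize
def boxfit(cam,img,p,x0,rect,dims=(.046,.130,.019),thr=None,z0=0):
    u0,v0,u1,v1=rect
    g=img[v0:v1,u0:u1].astype(np.float32).mean(2)
    lo,hi=np.percentile(g,3),np.percentile(g,75)
    m=np.clip((hi-g)/(hi-lo),0,1); m=np.clip((m-.3)/.4,0,1) 
    S=8
    def ren(x):
        c,s=np.cos(x[2]),np.sin(x[2]); P=[]
        for a in(-.5,.5):
            for b in(-.5,.5):
                for z in(0,dims[2]):
                    P.append([x[0]+c*a*dims[0]-s*b*dims[1],x[1]+s*a*dims[0]+c*b*dims[1],z0+z])
        q=proj(cam,P,p)-[u0,v0]
        hull=cv2.convexHull(((q+.5)*S).astype(np.float32))
        I=np.zeros(((v1-v0)*S,(u1-u0)*S),np.uint8)
        cv2.fillPoly(I,[np.round(hull*16).astype(np.int32)],255,shift=4)
        return cv2.resize(I,(u1-u0,v1-v0),interpolation=cv2.INTER_AREA)/255.
    f=lambda x:((cv2.GaussianBlur(ren(x),(0,0),.7)-m)**2).sum()
    best=minimize(f,x0,method="Nelder-Mead",options=dict(initial_simplex=np.array([x0]+[np.array(x0)+d for d in np.diag([.01,.01,.1])]),xatol=1e-5,fatol=1e-4))
    return best.x,best.fun,m.sum()
E
python3 - <<'E'
from fit import *
p=eyes.camera_params("top")
img=cv2.imread("pics/top0.png")
Z=lambda a,f,o:(np.array(a)+.5)/f-.5+np.array(o)
pad=ray("top",Z([(153,252),(527,312),(502,472),(128,412)],6,(150,130)),.063)
print("pad",pad,pad.mean(0)); 
e=pad[[0,3]].mean(0)-pad[[1,2]].mean(0); print("len",np.linalg.norm(e),"yaw",np.arctan2(e[1],e[0]))
tt=ray("top",Z([(113,185),(552,250),(510,540),(70,465)],6,(150,130)),.060)
print("top",tt.mean(0)); e=tt[[0,3]].mean(0)-tt[[1,2]].mean(0); print(np.linalg.norm(e),np.arctan2(e[1],e[0]))
fr=ray("top",Z([(655,275),(610,555)],6,(150,130)),.053); print("front top",fr)
for r,c in (((248,130,322,168),(284,148)),((292,190,362,228),(327,209))):
    g=ray("top",[c],.01)[0]
    x,f,s=boxfit("top",img,p,[g[0],g[1],0.05],r); print(x,np.degrees(x[2]),f,s)
c=cv2.Rodrigues(p["rvec"])[0]; print("cam",-c.T@p["tvec"])
im=cv2.imread("pics/scene0.png")
pp=eyes.camera_params("scene")
print("spudger",ray("top",[(276,262),(261,307)],0),"dish",ray("top",[(233,112)],.01),"fan",ray("top",[(270,91)],.01))
E
```

```text
pad [[0.54200671 0.47668342 0.063     ]
 [0.51986337 0.3358721  0.063     ]
 [0.46037308 0.3445139  0.063     ]
 [0.48179928 0.48477006 0.063     ]] [0.50101061 0.41045987 0.063     ]
len 0.14221218976507313 yaw 1.4170058416941123
top [0.50218618 0.4171771  0.06      ]
0.16783748857742403 1.4182347885363802
front top [[0.5351106  0.28863106 0.053     ]
 [0.43027684 0.30468476 0.053     ]]
[0.60503132 0.23092563 0.05247919] 3.006836217173621 12.800519051797805 1125.8085
[ 0.46309189  0.13239285 -0.01557989] -0.8926619055732458 13.137639485886435 1124.4048
cam [0.40318881 0.2700758  1.11592498]
spudger [[0.33905618 0.24806783 0.        ]
 [0.23422262 0.28223081 0.        ]] dish [[0.69249871 0.35159588 0.01      ]] fan [[0.74418314 0.26363558 0.01      ]]
```

```bash
cat >> h.py <<'E'
def frame(zdir):
    z=np.array([zdir[0],zdir[1],0.]);z/=np.linalg.norm(z);y=np.array([0,0,-1.]);return np.c_[np.cross(y,z),y,z]
def plan(pos,Rt,frompos=None,fromR=None):
    o=robot.get_obs()
    p0=o["position"] if frompos is None else np.array(frompos); R0=R.from_quat(o["tool_rot"]).as_matrix() if fromR is None else fromR
    rv=R.from_matrix(R0.T@Rt).as_rotvec()/np.pi
    print("turn first (total, /180deg)",np.round(rv,4),"deg",np.round(rv*180,2))
    print("shift in final axes (/100mm)",np.round(Rt.T@(np.array(pos)-p0)*10,4),"| in current axes",np.round(R0.T@(np.array(pos)-p0)*10,4))
def st():
    o=robot.get_obs(); print("t",round(o["time"],2),"pos",o["position"].round(4),"F",o["ft_force"].round(2),"M",o["moment"].round(3),"w",round(o["grip_width"],4),"q",o["q"].round(2)); 
    print(R.from_quat(o["tool_rot"]).as_matrix().round(4).tolist())
E
python3 - <<'E'
from h import *
st()
for s in(1,-1):
    plan([.4755,.248,.2466],frame([s*.988,s*-.153]))
E
```

```text
t 0.15 pos [0.2504 0.5721 0.2468] F [-0.86  0.06  0.02] M [-0.005  0.01  -0.032] w 0.0871 q [ 0.98  0.53  1.43 -0.    1.18 -0.18]
[[0.916, -0.0009, 0.4012], [-0.4012, -0.0014, 0.916], [-0.0003, -1.0, -0.0017]]
turn first (total, /180deg) [5.000e-04 4.175e-01 3.000e-04] deg [9.000e-02 7.515e+01 5.000e-02]
shift in final axes (/100mm) [2.8581e+00 1.8000e-03 2.7204e+00] | in current axes [ 3.362   0.0043 -2.0655]
turn first (total, /180deg) [ 3.000e-04 -5.825e-01 -6.000e-04] deg [ 5.0000e-02 -1.0485e+02 -1.0000e-01]
shift in final axes (/100mm) [-2.8581e+00  1.8000e-03 -2.7204e+00] | in current axes [ 3.362   0.0043 -2.0655]
```

>>> play_rows([
  [0, 0, 0, 0, 0, 0.0348, 0],
  [0, 0, 0, 0, 0, 0.0348, 0],
  [0, 0, 0, 0, 0, 0.0348, 0],
  [0, 0, 0, 0, 0, 0.0348, 0],
  [0, 0, 0, 0, 0, 0.0348, 0],
  [0, 0, 0, 0, 0, 0.0348, 0],
  [0, 0, 0, 0, 0, 0.0348, 0],
  [0, 0, 0, 0, 0, 0.0348, 0],
  [0, 0, 0, 0, 0, 0.0348, 0],
  [0, 0, 0, 0, 0, 0.0348, 0],
  [0, 0, 0, 0, 0, 0.0348, 0],
  [0, 0, 0, 0, 0, 0.0348, 0],
], grip_force=20)

```text
time: 1.15
position: [0.2505, 0.5722, 0.2471]
tool_rot: [0.459, -0.538, 0.538, -0.458]
ft_force: [0.6, -0.2, 0.8]
grip_width: 0.015
```

>>> play_rows([
  [0, 0.238, 0, 0.2267, 0, 0, 0],
  [0, 0.238, 0, 0.2267, 0, 0, 0],
  [0, 0.238, 0, 0.2267, 0, 0, 0],
  [0, 0.238, 0, 0.2267, 0, 0, 0],
  [0, 0.238, 0, 0.2267, 0, 0, 0],
  [0, 0.238, 0, 0.2267, 0, 0, 0],
  [0, 0.238, 0, 0.2267, 0, 0, 0],
  [0, 0.238, 0, 0.2267, 0, 0, 0],
  [0, 0.238, 0, 0.2267, 0, 0, 0],
  [0, 0.238, 0, 0.2267, 0, 0, 0],
  [0, 0.238, 0, 0.2267, 0, 0, 0],
  [0, 0.238, 0, 0.2267, 0, 0, 0],
])

```text
time: 2.15
position: [0.4762, 0.2471, 0.2474]
tool_rot: [-0.46, 0.537, -0.537, 0.46]
ft_force: [-0.3, 0.4, 0.0]
grip_width: 0.0002
```

```bash
python3 - <<'E'
from h import *
st(); plan([.4755,.248,.059],frame([.988,-.153]))
cv2.imwrite("pics/w1.png",eyes.camera("wrist")[:,:,::-1])
E
```

```text
t 2.15 pos [0.4762 0.2471 0.2474] F [-0.27  0.37  0.05] M [-0.063  0.05   0.037] w 0.0002 q [0.27 0.41 1.65 0.   1.08 0.42]
[[-0.1533, -0.0005, 0.9882], [-0.9882, -0.0001, -0.1533], [0.0002, -1.0, -0.0005]]
turn first (total, /180deg) [ 0.0002 -0.0001  0.0001] deg [ 0.03 -0.02  0.01]
shift in final axes (/100mm) [-0.0081  1.8837 -0.0084] | in current axes [-0.0084  1.8837 -0.0075]
```

View pics/w1.png

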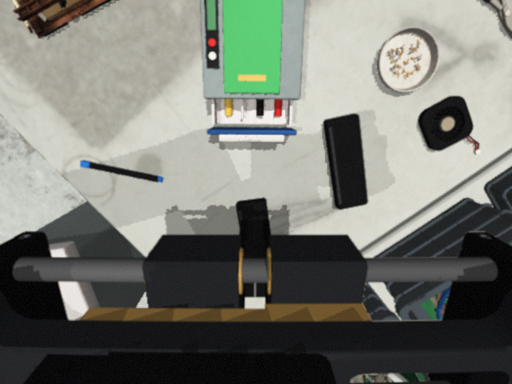

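The wrist view shows the closed fingertips at (252,205), lined up with the pull bar centred at about (252,137). Next I lower the arm.

>>> play_rows([
  [0, 0, 0.2, 0, 0, 0, 0],
  [0, 0, 0.2, 0, 0, 0, 0],
  [0, 0, 0.2, 0, 0, 0, 0],
  [0, 0, 0.2, 0, 0, 0, 0],
  [0, 0, 0.2, 0, 0, 0, 0],
  [0, 0, 0.2, 0, 0, 0, 0],
  [0, 0, 0.2, 0, 0, 0, 0],
  [0, 0, 0.2, 0, 0, 0, 0],
  [0, 0, 0.2, 0, 0, 0, 0],
  [0, 0, 0.083, 0, 0, 0, 0],
  [0, 0, 0, 0, 0, 0, 0],
])

```text
time: 3.12
position: [0.4743, 0.2483, 0.0573]
tool_rot: [-0.462, 0.538, -0.536, 0.459]
ft_force: [0.8, -1.2, 1.4]
grip_width: 0.0008
```

```bash
python3 - <<'E'
from h import *
st()
cv2.imwrite("pics/w2.png",eyes.camera("wrist")[:,:,::-1])
im=eyes.camera("top")[:,:,::-1]
cv2.imwrite("pics/t2.png",cv2.resize(im[130:260,150:340],None,fx=4,fy=4,interpolation=cv2.INTER_CUBIC))
E
```

```text
t 3.12 pos [0.4743 0.2483 0.0573] F [ 0.83 -1.22  1.44] M [-0.08   0.076 -0.012] w 0.0008 q [ 0.27  0.71  1.79 -0.    0.64  0.43]
[[-0.1533, -0.0045, 0.9882], [-0.9882, -0.0013, -0.1533], [0.0019, -1.0, -0.0042]]
```

View pics/w2.png

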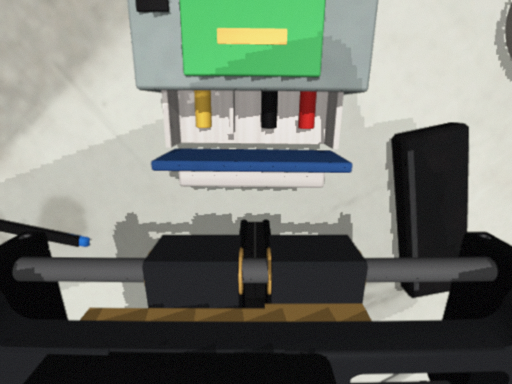

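View pics/t2.png

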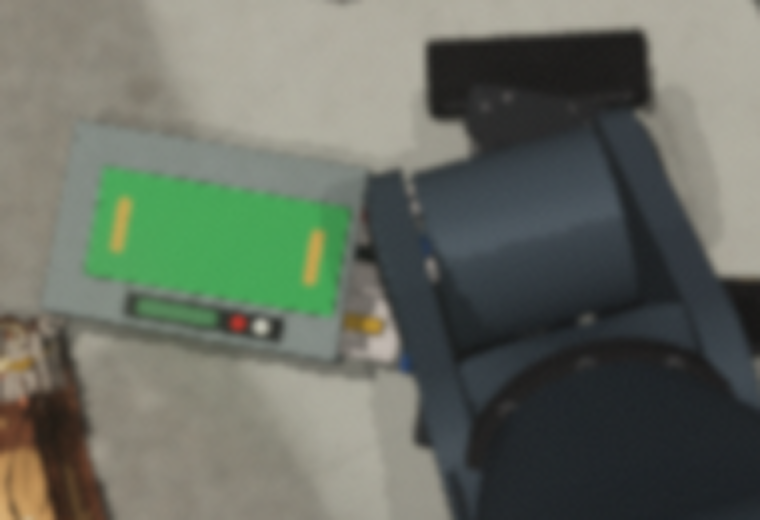

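In the wrist view the fingertips at (255,225) face the bar centre at (252,178), clear of the pack. I start pushing.

>>> play_rows([
  [0, -0.05, 0, 0, 0, 0, 0],
  [0, -0.05, 0, 0, 0, 0, 0],
  [0, -0.05, 0, 0, 0, 0, 0],
  [0, -0.05, 0, 0, 0, 0, 0],
  [0, -0.05, 0, 0, 0, 0, 0],
  [0, -0.05, 0, 0, 0, 0, 0],
  [0, 0, 0, 0, 0, 0, 0],
])

```text
time: 3.8
position: [0.4808, 0.2793, 0.0595]
tool_rot: [0.46, -0.537, 0.537, -0.461]
ft_force: [0.3, 0.1, -0.7]
grip_width: 0.0005
```

>>> play_rows([
  [0, -0.05, 0, 0, 0, 0, 0],
  [0, -0.05, 0, 0, 0, 0, 0],
  [0, -0.05, 0, 0, 0, 0, 0],
  [0, -0.05, 0, 0, 0, 0, 0],
  [0, 0, 0, 0, 0, 0, 0],
])

```text
time: 4.22
position: [0.4835, 0.2987, 0.0592]
tool_rot: [-0.46, 0.537, -0.537, 0.46]
ft_force: [0.6, -0.1, -0.3]
grip_width: 0.0005
```

```bash
python3 - <<'E'
from h import *
st()
cv2.imwrite("pics/w3.png",eyes.camera("wrist")[:,:,::-1])
E
```

```text
t 4.22 pos [0.4835 0.2987 0.0592] F [ 0.64 -0.07 -0.33] M [-0.14   0.05   0.039] w 0.0005 q [0.36 0.73 1.71 0.   0.7  0.51]
[[-0.1527, 0.0001, 0.9883], [-0.9883, 0.0001, -0.1527], [-0.0002, -1.0, 0.0001]]
```

View pics/w3.png

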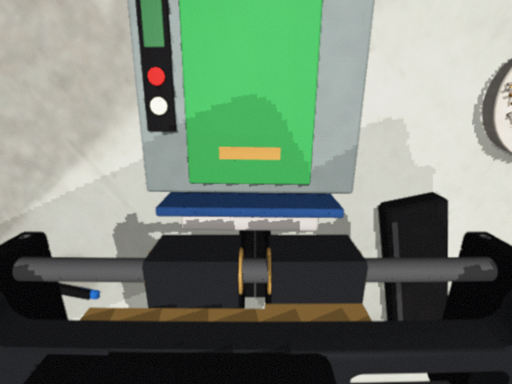

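The drawer front (250,205) is almost against the tester edge (250,190). I continue in small steps and watch the force.

>>> play_rows([
  [0, -0.03, 0, 0, 0, 0, 0],
  [0, -0.03, 0, 0, 0, 0, 0],
  [0, 0, 0, 0, 0, 0, 0],
])

```text
time: 4.52
position: [0.4842, 0.3035, 0.0592]
tool_rot: [0.46, -0.537, 0.537, -0.46]
ft_force: [-0.0, -1.3, 0.5]
grip_width: 0.0001
```

>>> play_rows([
  [0, -0.03, 0, 0, 0, 0, 0],
  [0, -0.03, 0, 0, 0, 0, 0],
  [0, 0, 0, 0, 0, 0, 0],
])

```text
time: 4.77
position: [0.4851, 0.3096, 0.0591]
tool_rot: [0.461, -0.537, 0.537, -0.46]
ft_force: [0.4, -3.6, 1.3]
grip_width: 0.0003
```

>>> play_rows([
  [0, -0.03, 0, 0, 0, 0, 0],
  [0, -0.03, 0, 0, 0, 0, 0],
  [0, 0, 0, 0, 0, 0, 0],
])

```text
time: 5.02
position: [0.4852, 0.3102, 0.0592]
tool_rot: [0.465, -0.534, 0.538, -0.458]
ft_force: [2.5, -23.4, 6.0]
grip_width: 0.0007
```

>>> play_rows([
  [0, -0.03, 0, 0, 0, 0, 0],
  [0, -0.03, 0, 0, 0, 0, 0],
  [0, 0, 0, 0, 0, 0, 0],
])

```text
time: 5.27
position: [0.4852, 0.3106, 0.0592]
tool_rot: [0.469, -0.532, 0.539, -0.455]
ft_force: [3.4, -39.7, 12.2]
grip_width: 0.0007
```

Hard stop reached: the force rises steeply with no further travel. I back off and check.

>>> play_rows([
  [0, 0.12, 0, 0, 0, 0, 0],
  [0, 0.15, 0, 0, 0, 0, 0],
  [0, 0.15, 0, 0, 0, 0, 0],
  [0, 0.1, 0, 0, 0, 0, 0],
  [0, 0, 0, 0, 0, 0, 0],
])

```text
time: 5.68
position: [0.4783, 0.2689, 0.0591]
tool_rot: [-0.46, 0.538, -0.537, 0.459]
ft_force: [0.1, 0.6, 0.2]
grip_width: 0.0008
```

```bash
python3 - <<'E'
from h import *
st()
cv2.imwrite("pics/w4.png",eyes.camera("wrist")[:,:,::-1])
plan([.605,.231,.16],frame([np.cos(.0525),np.sin(.0525)]))
E
```

```text
t 5.68 pos [0.4783 0.2689 0.0591] F [0.15 0.59 0.25] M [-0.1    0.086  0.013] w 0.0008 q [0.31 0.72 1.76 0.   0.67 0.46]
[[-0.1551, -0.0017, 0.9879], [-0.9879, -0.0003, -0.1551], [0.0006, -1.0, -0.0016]]
turn first (total, /180deg) [ 0.0001 -0.0662 -0.0001] deg [  0.02 -11.92  -0.02]
shift in final axes (/100mm) [ 0.4547 -1.008   1.2384] | in current axes [ 0.1889 -1.0086  1.3052]
```

View pics/w4.png

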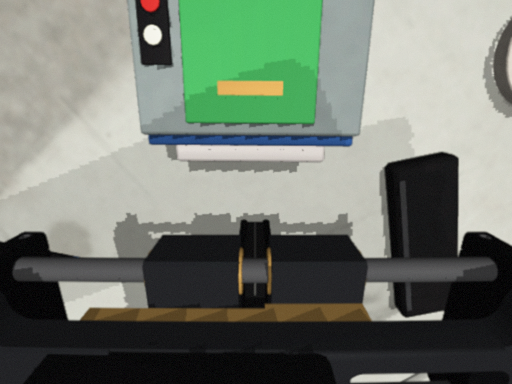

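The drawer is flush: the blue front at (250,140) sits against the tester. Next I move above pack 1.

>>> play_rows([
  [0, 0, -0.2, 0, 0, 0, 0],
  [0, 0, -0.2, 0, 0, 0, 0],
  [0, 0, -0.2, 0, 0, 0, 0],
  [1, 0, -0.2, 0, 0, 0, 0],
  [1, 0, -0.2, 0, 0, 0, 0],
  [1, 0, 0, 0, 0, -0.0331, 0],
  [1, 0, 0, 0, 0, -0.0331, 0],
  [1, 0.091, 0, 0.2477, 0, 0, 0],
  [1, 0.091, 0, 0.2477, 0, 0, 0],
  [1, 0.091, 0, 0.2477, 0, 0, 0],
  [1, 0.091, 0, 0.2477, 0, 0, 0],
  [1, 0.091, 0, 0.2477, 0, 0, 0],
])

```text
time: 6.73
position: [0.6065, 0.2325, 0.1594]
tool_rot: [-0.513, 0.486, -0.486, 0.514]
ft_force: [-0.1, 0.7, -0.5]
grip_width: 0.0527
```

>>> play_rows([
  [1, 0, 0, 0, 0, 0, 0],
  [1, 0, 0, 0, 0, 0, 0],
  [1, 0, 0, 0, 0, 0, 0],
  [1, 0, 0, 0, 0, 0, 0],
])

```text
time: 7.07
position: [0.6037, 0.2324, 0.1589]
tool_rot: [0.514, -0.486, 0.486, -0.513]
ft_force: [-0.7, 0.6, -0.0]
grip_width: 0.079
```

```bash
python3 - <<'E'
from h import *
st()
p=eyes.camera_params("wrist")
im=eyes.camera("wrist")[:,:,::-1].copy()
def box(x,y,a):
    c,s=np.cos(a),np.sin(a)
    return [[x+c*u*.046-s*v*.13,y+s*u*.046+c*v*.13,z] for z in(.019,0) for u,v in((-.5,-.5),(.5,-.5),(.5,.5),(-.5,.5))]
q=proj("wrist",box(.605,.2309,.0525),p)
cv2.polylines(im,[np.round(q[:4]).astype(int)],True,(0,0,255),1)
cv2.imwrite("pics/w5.png",im)
plan([.605,.231,.029],frame([np.cos(.0525),np.sin(.0525)]))
E
```

```text
t 7.07 pos [0.6037 0.2324 0.1589] F [-0.65  0.64 -0.03] M [-0.083  0.03  -0.017] w 0.079 q [0.19 0.66 1.45 0.   1.03 0.14]
[[0.0552, -0.0018, 0.9985], [-0.9985, 0.0001, 0.0552], [-0.0002, -1.0, -0.0018]]
turn first (total, /180deg) [ 0.0005  0.0009 -0.    ] deg [ 0.09  0.16 -0.01]
shift in final axes (/100mm) [0.0149 1.3006 0.0117] | in current axes [0.015  1.3006 0.0136]
```

View pics/w5.png

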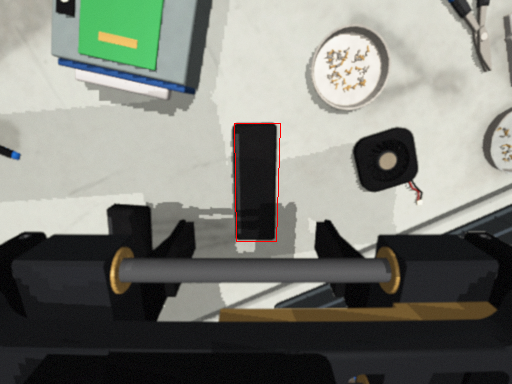

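The overlay matches the pack (235–280, 123–241) to about 1–2 mm. I lower and grasp.

>>> play_rows([
  [1, 0.015, 0.2, 0.01, 0, 0, 0],
  [1, 0, 0.2, 0, 0, 0, 0],
  [1, 0, 0.2, 0, 0, 0, 0],
  [1, 0, 0.2, 0, 0, 0, 0],
  [1, 0, 0.2, 0, 0, 0, 0],
  [1, 0, 0.2, 0, 0, 0, 0],
  [1, 0, 0.06, 0, 0, 0, 0],
  [1, 0, 0.04, 0, 0, 0, 0],
  [1, 0, 0, 0, 0, 0, 0],
  [1, 0, 0, 0, 0, 0, 0],
])

```text
time: 7.95
position: [0.6068, 0.2305, 0.0302]
tool_rot: [-0.513, 0.486, -0.487, 0.514]
ft_force: [0.6, 0.6, 0.5]
grip_width: 0.087
```

```bash
python3 - <<'E'
from h import *
st()
cv2.imwrite("pics/w6.png",eyes.camera("wrist")[:,:,::-1])
plan([.605,.231,.029],frame([np.cos(.0525),np.sin(.0525)]))
E
```

```text
t 7.95 pos [0.6068 0.2305 0.0302] F [0.59 0.6  0.48] M [-0.091  0.042 -0.005] w 0.087 q [0.19 0.84 1.5  0.   0.8  0.14]
[[0.0544, 0.0015, 0.9985], [-0.9985, 0.0003, 0.0544], [-0.0002, -1.0, 0.0016]]
turn first (total, /180deg) [-0.0007  0.0006 -0.0001] deg [-0.13  0.1  -0.02]
shift in final axes (/100mm) [-0.0064  0.0158 -0.0205] | in current axes [-0.0064  0.0157 -0.0205]
```

View pics/w6.png

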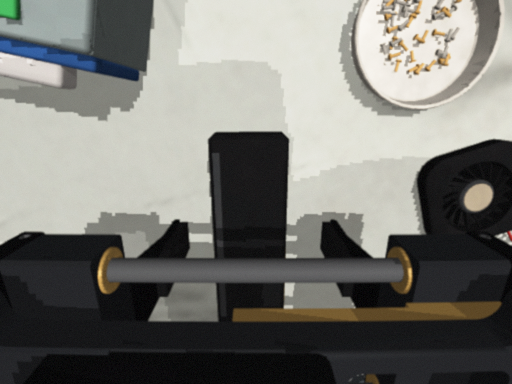

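The pack (210–288) sits roughly between the fingers (180–330), with its centre about 2 mm to the left. I nudge and close.

>>> play_rows([
  [1, 0, 0.012, -0.02, 0, 0, 0],
  [1, 0, 0, 0, 0, 0, 0],
  [0.3, 0, 0, 0, 0, 0, 0],
  [0.3, 0, 0, 0, 0, 0, 0],
  [0.3, 0, 0, 0, 0, 0, 0],
  [0.3, 0, 0, 0, 0, 0, 0],
  [0.3, 0, 0, 0, 0, 0, 0],
  [0.3, 0, 0, 0, 0, 0, 0],
  [0.3, 0, 0, 0, 0, 0, 0],
  [0.3, 0, 0, 0, 0, 0, 0],
  [0.3, 0, 0, 0, 0, 0, 0],
], grip_force=35)

```text
time: 8.92
position: [0.6043, 0.23, 0.028]
tool_rot: [0.513, -0.486, 0.486, -0.513]
ft_force: [-1.1, 0.7, -0.2]
grip_width: 0.0449
```

```bash
python3 - <<'E'
from h import *
st()
E
```

```text
t 8.92 pos [0.6043 0.23   0.028 ] F [-1.08  0.74 -0.19] M [-0.083  0.044  0.025] w 0.0449 q [0.19 0.84 1.51 0.   0.79 0.14]
[[0.054, -0.0001, 0.9985], [-0.9985, -0.0, 0.054], [-0.0, -1.0, -0.0001]]
```

>>> play_rows([
  [0.3, 0, -0.1, 0, 0, 0, 0],
  [0.3, 0, -0.1, 0, 0, 0, 0],
  [0.3, 0, -0.1, 0, 0, 0, 0],
  [0.3, 0, -0.1, 0, 0, 0, 0],
  [0.3, 0, -0.1, 0, 0, 0, 0],
  [0.3, 0, -0.1, 0, 0, 0, 0],
  [0.3, 0, -0.1, 0, 0, 0, 0],
  [0.3, 0, -0.1, 0, 0, 0, 0],
  [0.3, 0, 0, 0, 0, 0, 0],
  [0.3, 0, 0, 0, 0, 0, 0],
  [0.3, 0, 0, 0, 0, 0, 0],
])

```text
time: 9.83
position: [0.604, 0.2299, 0.1078]
tool_rot: [0.514, -0.486, 0.486, -0.513]
ft_force: [0.0, 0.8, -0.5]
grip_width: 0.045
```

>>> play_rows([
  [0.3, 0, 0, 0, 0, 0, 0],
  [0.3, 0, 0, 0, 0, 0, 0],
])

```text
time: 10.0
position: [0.6038, 0.2299, 0.1072]
tool_rot: [0.514, -0.487, 0.486, -0.513]
ft_force: [-0.3, 0.1, -0.9]
grip_width: 0.0447
```

>>> play_rows([
  [0.3, 0, 0, 0, 0, 0, 0],
  [0.3, 0, 0, 0, 0, 0, 0],
])

```text
time: 10.17
position: [0.6041, 0.2299, 0.1075]
tool_rot: [0.514, -0.487, 0.486, -0.513]
ft_force: [0.8, -0.7, -0.7]
grip_width: 0.0453
```

```bash
python3 - <<'E'
from h import *
st()
fz=[]
for i in range(5):
    im=eyes.camera("wrist"); fz.append(robot.get_obs()["ft_force"][2])
print(fz)
cv2.imwrite("pics/w7.png",im[:,:,::-1])
E
```

```text
t 10.17 pos [0.6041 0.2299 0.1075] F [ 0.78 -0.68 -0.66] M [-0.093  0.058  0.028] w 0.0453 q [ 0.19  0.73  1.48 -0.    0.93  0.14]
[[0.054, -0.0009, 0.9985], [-0.9985, -0.0002, 0.054], [0.0001, -1.0, -0.0009]]
[np.float64(-0.8326175069565338), np.float64(-1.4000919803315313), np.float64(-0.08584394697306619), np.float64(-0.6233325573507205), np.float64(-1.2258276055166721)]
```

View pics/w7.png

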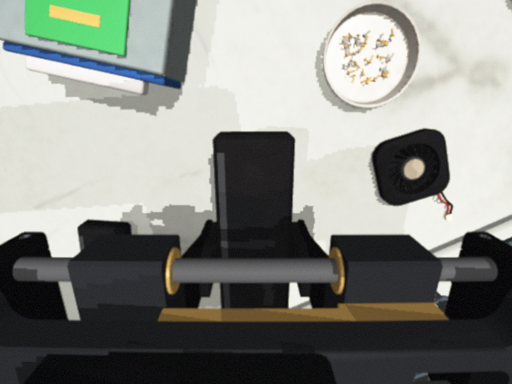

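Pack 1 is lifted and level. The wrist force is about -0.8 N (≈0.1 kg), so it looks like the empty casing. I set it back where it lay.

>>> play_rows([
  [0.3, 0, 0.1, 0, 0, 0, 0],
  [0.3, 0, 0.1, 0, 0, 0, 0],
  [0.3, 0, 0.1, 0, 0, 0, 0],
  [0.3, 0, 0.1, 0, 0, 0, 0],
  [0.3, 0, 0.1, 0, 0, 0, 0],
  [0.3, 0, 0.1, 0, 0, 0, 0],
  [0.3, 0, 0.1, 0, 0, 0, 0],
  [0.3, 0, 0.05, 0, 0, 0, 0],
  [0.3, 0, 0.03, 0, 0, 0, 0],
  [0.3, 0, 0.02, 0, 0, 0, 0],
  [0.3, 0, 0, 0, 0, 0, 0],
  [0.3, 0, 0, 0, 0, 0, 0],
])

```text
time: 11.42
position: [0.6048, 0.2301, 0.0285]
tool_rot: [-0.513, 0.486, -0.487, 0.514]
ft_force: [0.2, -0.6, -1.0]
grip_width: 0.0447
```

>>> play_rows([
  [1, 0, 0, 0, 0, 0, 0],
  [1, 0, 0, 0, 0, 0, 0],
  [1, 0, 0, 0, 0, 0, 0],
  [1, 0, 0, 0, 0, 0, 0],
  [1, 0, 0, 0, 0, 0, 0],
  [1, 0, 0, 0, 0, 0, 0],
  [1, 0, 0, 0, 0, 0, 0],
  [1, 0, 0, 0, 0, 0, 0],
])

```text
time: 12.08
position: [0.6043, 0.23, 0.028]
tool_rot: [0.513, -0.486, 0.486, -0.513]
ft_force: [1.1, 0.8, 0.4]
grip_width: 0.0851
```

>>> play_rows([
  [1, 0, -0.05, 0, 0, 0, 0],
  [1, 0, -0.1, 0, 0, 0, 0],
  [1, 0, -0.2, 0, 0, 0, 0],
  [1, 0, -0.2, 0, 0, 0, 0],
  [1, 0, -0.2, 0, 0, 0, 0],
  [1, 0, -0.2, 0, 0, 0, 0],
  [1, 0, -0.2, 0, 0, 0, 0],
  [1, 0, -0.15, 0, 0, 0, 0],
  [1, 0, 0, 0, 0, 0, 0],
])

```text
time: 12.83
position: [0.6068, 0.2306, 0.1629]
tool_rot: [-0.511, 0.485, -0.488, 0.516]
ft_force: [0.9, 1.1, 0.2]
grip_width: 0.087
```

```bash
python3 - <<'E'
from h import *
st()
cv2.imwrite("pics/w8.png",eyes.camera("wrist")[:,:,::-1])
plan([.4635,.1324,.16],frame([np.cos(-.0156),np.sin(-.0156)]))
E
```

```text
t 12.83 pos [0.6068 0.2306 0.1629] F [0.86 1.12 0.23] M [-0.031 -0.016 -0.089] w 0.087 q [0.19 0.65 1.45 0.   1.03 0.14]
[[0.0541, 0.0085, 0.9985], [-0.9985, 0.0017, 0.0541], [-0.0012, -1.0, 0.0086]]
turn first (total, /180deg) [-0.0017  0.0222 -0.0003] deg [-0.31  3.99 -0.05]
shift in final axes (/100mm) [ 1.0014  0.0084 -1.407 ] | in current axes [ 9.0100e-01 -3.0000e-04 -1.4733e+00]
```

View pics/w8.png

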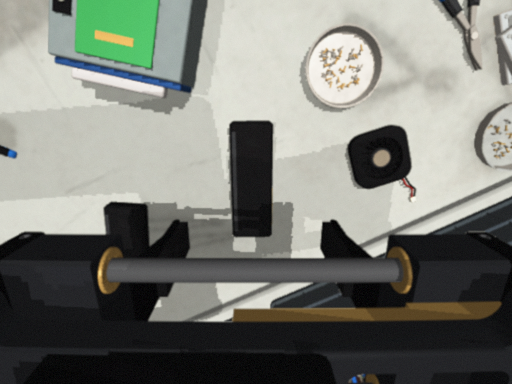

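Pack 1 is back flat at (251,178), the same place as before. Next, pack 2.

>>> play_rows([
  [1, 0, 0, 0, 0, 0.022, 0],
  [1, 0.166, 0, -0.232, 0, 0, 0],
  [1, 0.166, 0, -0.232, 0, 0, 0],
  [1, 0.166, 0, -0.232, 0, 0, 0],
  [1, 0.166, 0, -0.232, 0, 0, 0],
  [1, 0.166, 0, -0.232, 0, 0, 0],
  [1, 0.166, 0, -0.232, 0, 0, 0],
  [1, 0, 0, 0, 0, 0, 0],
  [1, 0, 0, 0, 0, 0, 0],
  [1, 0, 0, 0, 0, 0, 0],
  [1, 0, 0, 0, 0, 0, 0],
])

```text
time: 13.8
position: [0.4651, 0.1329, 0.158]
tool_rot: [0.496, -0.503, 0.504, -0.497]
ft_force: [-0.0, -0.2, -0.5]
grip_width: 0.0871
```

```bash
python3 - <<'E'
from h import *
st()
p=eyes.camera_params("wrist")
im=eyes.camera("wrist")[:,:,::-1].copy()
def box(x,y,a):
    c,s=np.cos(a),np.sin(a)
    return [[x+c*u*.046-s*v*.13,y+s*u*.046+c*v*.13,z] for z in(.019,0) for u,v in((-.5,-.5),(.5,-.5),(.5,.5),(-.5,.5))]
q=proj("wrist",box(.463,.1324,-.0156),p)
cv2.polylines(im,[np.round(q[:4]).astype(int)],True,(0,0,255),1)
cv2.imwrite("pics/w9.png",im)
plan([.463,.1324,.0285],frame([np.cos(-.0156),np.sin(-.0156)]))
E
```

```text
t 13.8 pos [0.4651 0.1329 0.158 ] F [-0.04 -0.19 -0.49] M [-0.015  0.044 -0.012] w 0.0871 q [0.05 0.48 1.87 0.   0.79 0.06]
[[-0.0149, 0.0017, 0.9999], [-0.9999, 0.0002, -0.0149], [-0.0002, -1.0, 0.0017]]
turn first (total, /180deg) [-0.0005  0.0003 -0.0001] deg [-0.08  0.06 -0.01]
shift in final axes (/100mm) [ 0.0056  1.2946 -0.0202] | in current axes [ 0.0058  1.2946 -0.022 ]
```

View pics/w9.png

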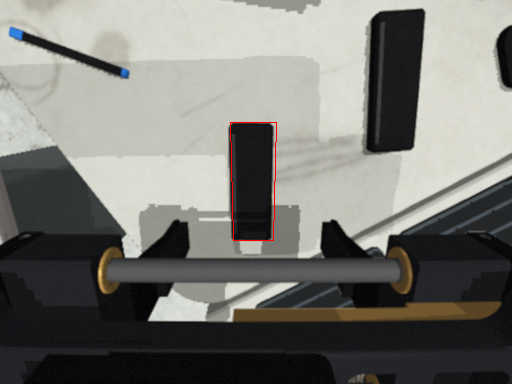

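The overlay matches pack 2 (231–276, 122–241). I lower and grasp.

>>> play_rows([
  [1, 0.005, 0.2, -0.025, 0, 0, 0],
  [1, 0, 0.2, 0, 0, 0, 0],
  [1, 0, 0.2, 0, 0, 0, 0],
  [1, 0, 0.2, 0, 0, 0, 0],
  [1, 0, 0.2, 0, 0, 0, 0],
  [1, 0, 0.2, 0, 0, 0, 0],
  [1, 0, 0.06, 0, 0, 0, 0],
  [1, 0, 0.035, 0, 0, 0, 0],
  [1, 0, 0, 0, 0, 0, 0],
  [1, 0, 0, 0, 0, 0, 0],
  [1, 0, 0, 0, 0, 0, 0],
])

```text
time: 14.77
position: [0.4619, 0.1322, 0.0294]
tool_rot: [0.496, -0.503, 0.504, -0.497]
ft_force: [0.3, 0.4, 0.3]
grip_width: 0.087
```

```bash
python3 - <<'E'
from h import *
st()
cv2.imwrite("pics/w10.png",eyes.camera("wrist")[:,:,::-1])
E
```

```text
t 14.77 pos [0.4619 0.1322 0.0294] F [0.3  0.37 0.27] M [-0.073  0.067  0.   ] w 0.087 q [0.05 0.73 1.94 0.   0.46 0.06]
[[-0.0148, 0.002, 0.9999], [-0.9999, 0.0001, -0.0148], [-0.0001, -1.0, 0.002]]
```

View pics/w10.png

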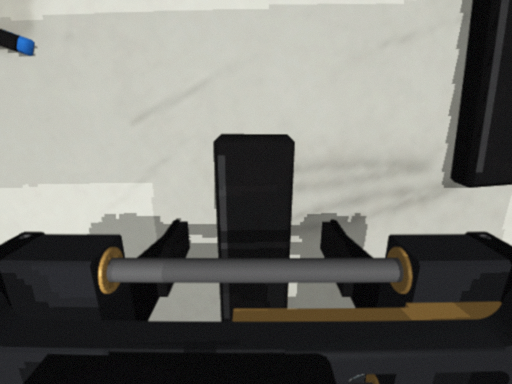

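The pack (215–294) is centred between the fingers. I close and lift.

>>> play_rows([
  [1, 0, 0.01, 0, 0, 0, 0],
  [0.3, 0, 0, 0, 0, 0, 0],
  [0.3, 0, 0, 0, 0, 0, 0],
  [0.3, 0, 0, 0, 0, 0, 0],
  [0.3, 0, 0, 0, 0, 0, 0],
  [0.3, 0, 0, 0, 0, 0, 0],
  [0.3, 0, 0, 0, 0, 0, 0],
  [0.3, 0, 0, 0, 0, 0, 0],
  [0.3, 0, 0, 0, 0, 0, 0],
  [0.3, 0, 0, 0, 0, 0, 0],
  [0.3, 0, 0, 0, 0, 0, 0],
  [0.3, 0, 0, 0, 0, 0, 0],
], grip_force=45)

```text
time: 15.82
position: [0.4612, 0.1321, 0.0275]
tool_rot: [0.496, -0.504, 0.504, -0.496]
ft_force: [1.7, 0.1, -0.9]
grip_width: 0.0448
```

>>> play_rows([
  [0.3, 0, -0.1, 0, 0, 0, 0],
  [0.3, 0, -0.1, 0, 0, 0, 0],
  [0.3, 0, -0.1, 0, 0, 0, 0],
  [0.3, 0, -0.1, 0, 0, 0, 0],
  [0.3, 0, -0.1, 0, 0, 0, 0],
  [0.3, 0, -0.1, 0, 0, 0, 0],
  [0.3, 0, -0.1, 0, 0, 0, 0],
  [0.3, 0, -0.1, 0, 0, 0, 0],
  [0.3, 0, 0, 0, 0, 0, 0],
  [0.3, 0, 0, 0, 0, 0, 0],
  [0.3, 0, 0, 0, 0, 0, 0],
  [0.3, 0, 0, 0, 0, 0, 0],
])

```text
time: 16.82
position: [0.4607, 0.132, 0.1072]
tool_rot: [-0.497, 0.504, -0.503, 0.496]
ft_force: [-0.1, 0.4, -2.8]
grip_width: 0.0446
```

>>> play_rows([
  [0.3, 0, 0, 0, 0, 0, 0],
  [0.3, 0, 0, 0, 0, 0, 0],
])

```text
time: 16.98
position: [0.4608, 0.132, 0.1071]
tool_rot: [-0.497, 0.504, -0.503, 0.496]
ft_force: [0.4, 0.3, -3.5]
grip_width: 0.0449
```

```bash
python3 - <<'E'
from h import *
st()
fz=[]
for i in range(5):
    im=eyes.camera("wrist"); fz.append(robot.get_obs()["ft_force"][2].round(2))
print(fz)
cv2.imwrite("pics/w11.png",im[:,:,::-1])
E
```

```text
t 16.98 pos [0.4608 0.132  0.1071] F [ 0.39  0.26 -3.47] M [-0.071  0.047  0.026] w 0.0449 q [ 0.05  0.57  1.91 -0.    0.65  0.06]
[[-0.0151, -0.0012, 0.9999], [-0.9999, -0.0001, -0.0151], [0.0001, -1.0, -0.0012]]
[np.float64(-2.99), np.float64(-2.54), np.float64(-3.5), np.float64(-2.73), np.float64(-3.21)]
```

View pics/w11.png

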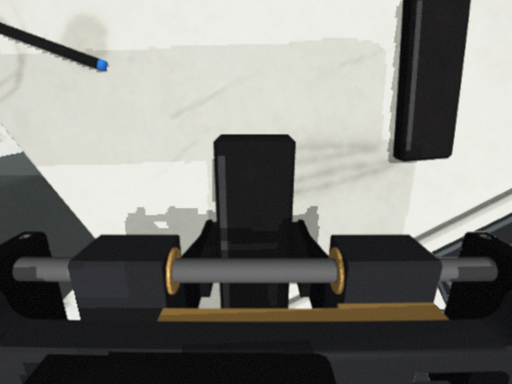

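Pack 2 reads about -3.1 N, so it is the heavier one, and it hangs level. I raise it, turn it 7.9°, and carry it over the pad.

>>> play_rows([
  [0.3, 0, -0.1, 0, 0, 0, 0],
  [0.3, 0, -0.15, 0, 0, 0, 0],
  [0.3, 0, -0.2, 0, 0, 0, 0],
  [0.3, 0, -0.2, 0, 0, 0, 0],
  [0.3, 0, -0.14, 0, 0, 0, 0],
  [0.3, 0, 0, 0, 0, 0.01, 0],
  [0.3, 0, 0, 0, 0, 0.012, 0],
  [0.3, 0, 0, 0, 0, 0.012, 0],
  [0.3, 0, 0, 0, 0, 0.01, 0],
  [0.3, 0, 0, 0, 0, 0, 0],
])

```text
time: 18.07
position: [0.4608, 0.132, 0.1865]
tool_rot: [-0.46, 0.537, -0.537, 0.46]
ft_force: [0.9, -0.3, -3.1]
grip_width: 0.0448
```

>>> play_rows([
  [0.3, -0.1, 0, 0, 0, 0, 0],
  [0.3, -0.2, 0, 0, 0, 0, 0],
  [0.3, -0.3, 0, 0, 0, 0, 0],
  [0.3, -0.3, 0, 0, 0, 0, 0],
  [0.3, -0.3, 0, 0, 0, 0, 0],
  [0.3, -0.3, 0, 0, 0, 0, 0],
  [0.3, -0.3, 0, -0.015, 0, 0, 0],
  [0.3, -0.3, 0, -0.015, 0, 0, 0],
  [0.3, -0.3, 0, 0, 0, 0, 0],
  [0.3, -0.2, 0, 0, 0, 0, 0],
  [0.3, -0.15, 0, 0, 0, 0, 0],
  [0.3, -0.06, 0, 0, 0, 0, 0],
])

```text
time: 19.07
position: [0.5006, 0.4134, 0.186]
tool_rot: [-0.461, 0.536, -0.536, 0.461]
ft_force: [0.6, -0.2, -4.7]
grip_width: 0.0449
```

>>> play_rows([
  [0.3, 0, 0, 0, 0, 0, 0],
  [0.3, 0, 0, 0, 0, 0, 0],
  [0.3, 0, 0, 0, 0, 0, 0],
  [0.3, 0, 0, 0, 0, 0, 0],
  [0.3, 0, 0, 0, 0, 0, 0],
  [0.3, 0, 0, 0, 0, 0, 0],
])

```text
time: 19.57
position: [0.5012, 0.4094, 0.1867]
tool_rot: [0.46, -0.537, 0.537, -0.46]
ft_force: [-0.3, -1.3, -3.7]
grip_width: 0.0448
```

```bash
python3 - <<'E'
from h import *
st()
plan([.501,.4105,.186],frame([.988,-.1535]))
fz=[]
for n in("wrist","top","scene"):
    cv2.imwrite(f"pics/{n}12.png",eyes.camera(n)[:,:,::-1]); o=robot.get_obs(); print(o["position"].round(4),o["ft_force"][2].round(2))
im=cv2.imread("pics/top12.png"); cv2.imwrite("pics/top12z.png",cv2.resize(im[100:300,150:380],None,fx=3,fy=3,interpolation=cv2.INTER_CUBIC))
im=cv2.imread("pics/scene12.png"); cv2.imwrite("pics/scene12z.png",cv2.resize(im[50:320,130:350],None,fx=2.2,fy=2.2,interpolation=cv2.INTER_CUBIC))
E
```

```text
t 19.57 pos [0.5012 0.4094 0.1867] F [-0.27 -1.27 -3.68] M [-0.083  0.057 -0.018] w 0.0448 q [ 0.51  0.63  1.43 -0.    1.09  0.67]
[[-0.1537, -0.0001, 0.9881], [-0.9881, -0.0001, -0.1537], [0.0001, -1.0, -0.0001]]
turn first (total, /180deg) [ 0.     -0.0001  0.    ] deg [ 0.   -0.01  0.01]
shift in final axes (/100mm) [-0.0102  0.0071 -0.0037] | in current axes [-0.0102  0.0071 -0.0037]
[0.5012 0.4096 0.1867] -3.74
[0.5012 0.4097 0.1867] -3.31
[0.5012 0.4099 0.1867] -3.69
```

View pics/wrist12.png

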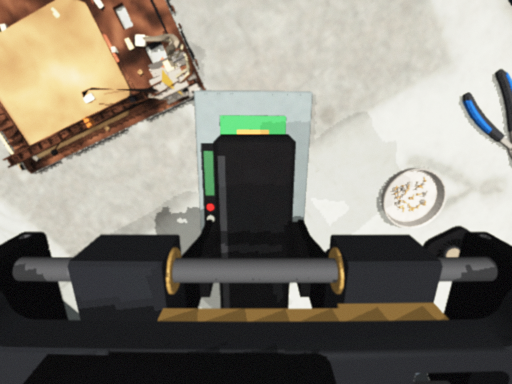

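View pics/top12z.png

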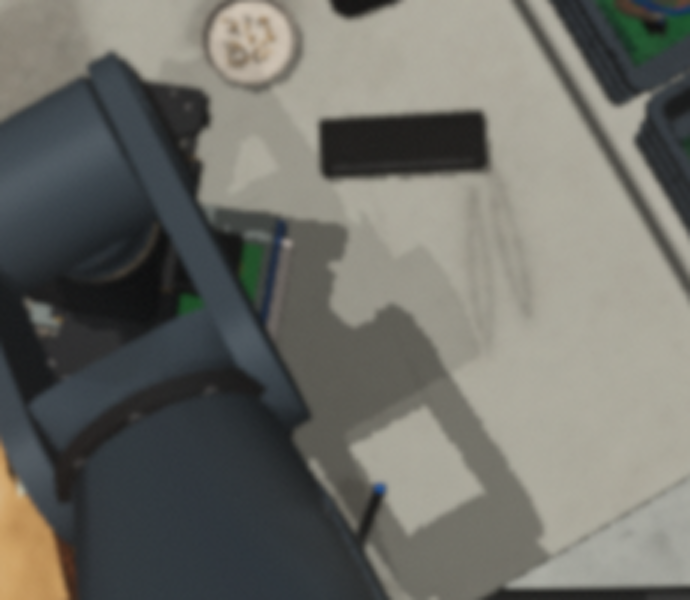

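View pics/scene12z.png

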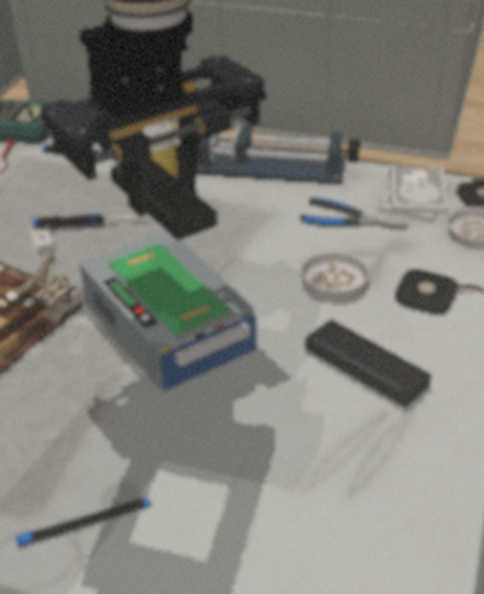

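The wrist view shows the pack (215–295) lined up over the tester, with the pad's back edge at about (220–286,115). The scene view shows the drawer flush and the other pack flat. I'll measure the remaining errors numerically.

```bash
python3 - <<'E'
from fit import *
im=cv2.imread("pics/wrist12.png"); cv2.imwrite("pics/w12z.png",cv2.resize(im[85:235,185:325],None,fx=5,fy=5,interpolation=cv2.INTER_CUBIC)[:600])
def box(x,y,a,L,W,z):
    c,s=np.cos(a),np.sin(a)
    return [[x+c*u*W-s*v*L,y+s*u*W+c*v*L,z] for u,v in((-.5,-.5),(.5,-.5),(.5,.5),(-.5,.5))]
print("pad back exp",proj("wrist",box(.501,.4105,-.1535,.142,.062,.063)).round(1)[2:])
print("tester back exp",proj("wrist",box(.501,.4105,-.1535,.170,.110,.060)).round(1)[2:])
print("pack back top exp",proj("wrist",box(.501,.4105,-.1535,.130,.046,.178)).round(1)[2:])
t=cv2.imread("pics/top12.png")
x,f,s=boxfit("top",t,eyes.camera_params("top"),[.605,.231,.05],(252,130,322,168)); print(x,f)
st()
E
```

```text
pad back exp [[288.  115.3]
 [221.2 115.3]]
tester back exp [[314.   99.6]
 [195.2  99.6]]
pack back top exp [[298.1 134.2]
 [211.4 134.2]]
[0.60591614 0.23063347 0.06154804] 12.860597840713414
t 19.72 pos [0.5012 0.4099 0.1867] F [ 0.45  0.41 -3.69] M [-0.096  0.043 -0.028] w 0.0449 q [ 0.51  0.63  1.43 -0.    1.09  0.67]
[[-0.1533, 0.0001, 0.9882], [-0.9882, 0.0, -0.1533], [-0.0001, -1.0, 0.0001]]
```

View pics/w12z.png

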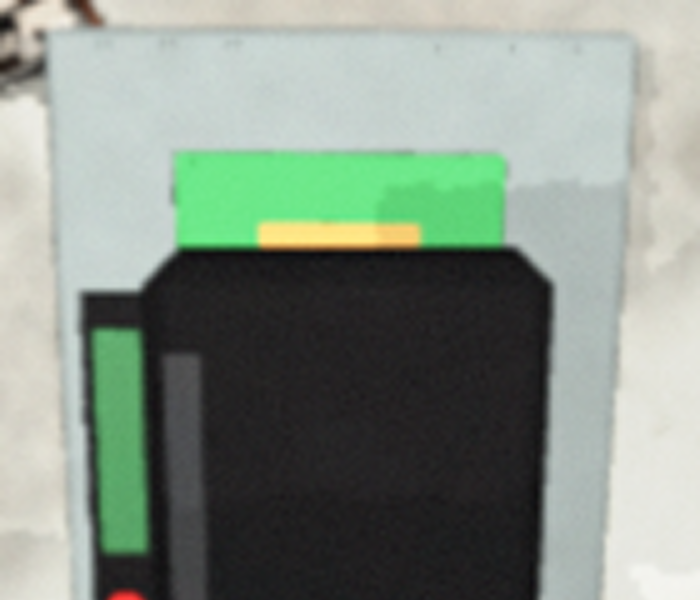

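The residuals are only 1–1.5 mm: pad centre at column 253.0, pack at 254.6. Pack 1 has stayed within 1 mm of where it lay. I make a tiny trim and let it settle.

>>> play_rows([
  [0.3, -0.005, 0, -0.01, 0, 0, 0],
  [0.3, 0, 0, 0, 0, 0, 0],
  [0.3, 0, 0, 0, 0, 0, 0],
  [0.3, 0, 0, 0, 0, 0, 0],
  [0.3, 0, 0, 0, 0, 0, 0],
  [0.3, 0, 0, 0, 0, 0, 0],
  [0.3, 0, 0, 0, 0, 0, 0],
  [0.3, 0, 0, 0, 0, 0, 0],
  [0.3, 0, 0, 0, 0, 0, 0],
  [0.3, 0, 0, 0, 0, 0, 0],
  [0.3, 0, 0, 0, 0, 0, 0],
  [0.3, 0, 0, 0, 0, 0, 0],
])

```text
time: 20.72
position: [0.5001, 0.4109, 0.1865]
tool_rot: [-0.46, 0.537, -0.537, 0.46]
ft_force: [-0.2, 0.4, -3.4]
grip_width: 0.045
```

```bash
python3 - <<'E'
from h import *
st(); print(robot.get_obs()["joint_velocities"].round(4))
ticket.hand_in()
E
```

```text
t 20.72 pos [0.5001 0.4109 0.1865] F [-0.17  0.43 -3.41] M [-0.071  0.045  0.004] w 0.045 q [ 0.52  0.63  1.43 -0.    1.09  0.67]
[[-0.1527, -0.0, 0.9883], [-0.9883, -0.0, -0.1527], [0.0, -1.0, -0.0]]
[-0.0008 -0.0003 -0.0002  0.0005 -0.0005 -0.    ]
the job is handed in; nothing more can be done
```

I did all the steps in the order asked and handed the job in at 20.7 s, with the gripper still holding the heavier pack above the green pad.

- **Drawer:** I pushed it with closed fingers over the detent to its hard stop. The pictures show the front flush with the tester. The push force at the stop peaked at about 40 N (world y -39.7 N, z 12.2 N), carried by the fingertips on the pull bar. The 40 N limit is for the arm and the gripper's body, but this was a harder push than needed.
- **Weighing:** The pack nearer the screw dish read about 0.8 N, so it is the empty casing. I set it back flat, and the top camera puts it within about 1 mm and 0.5° of where it lay. The other pack read about 3.0–3.7 N, so it is the heavy one.
- **Final hold:** The heavy pack's underside is about 9.6 cm and its centre about 10.5 cm above the pad. It is level and in line with the tester's length, and the arm is still.
- **Small disagreement:** Before a last 1 mm sideways trim, the wrist and top cameras differed by about 1.5 mm on the pad's sideways centre. That is within the calibration error. I took no picture after the trim.

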